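# Make up the flange kit and the sampling kit

### The arm

A 6-joint arm with a two-finger parallel gripper is mounted at the origin on a cart in front of the work surface, level with it; the furniture and walls round the work are solid. World frame = base frame: x ahead of the robot, y to its left, z up, the work surface at z = 0. Lengths are in mm, angles in rad, forces in N, time in s.
With the tool pointing down it reaches from about 225 to 875 mm from the base axis. Payload 3.4 kg.
Tool frame: the origin (TCP) lies midway between the tips of the shut fingers; the grasp point (between the pads) lies env.grasp_offset behind it (env.grasp_offset is the distance from the TCP to the grasp point, in mm); z points along the fingers, y is the line along which they close (so a half turn about z gives the same grasp; the last joint's range is limited). The gripper opens to 85 mm and grips with 20 to 120 N. Pads are 22 mm wide; open, the fingers measure 114 mm over their backs; the gripper's body (76 mm by 85 mm) begins 54 mm behind the grasp point. The pads swing forward as they close: fully open they stand 13 mm farther back than shut.
Start: joints at [-0.121, 0.276, 1.505, -0, 1.361, -0.121], TCP at [575.033, -0.009, 231.328] pointing down, gripper open.
Joint ranges: [-2.89, 2.89], [-0.75, 2.08], [0.22, 2.7], [-1.18, 4.32], [0.11, 2.71], [-2.7, 2.7]. Speed limits (rad/s): [2.57, 2.57, 3.14, 3.14, 3.14, 3.14].

### API

Orientations are given as a unit quaternion [x, y, z, w].
In Python, from cell import env gives the robot as it stands.
- The arm moves only by the tool send_rows, never from a script. Its argument "plan" is text: rows parted by semicolons, each of 7 numbers parted by spaces: the closure, from -1 (fully open) to 1 (shut), then the shift along the world's x, y, z in units of 50 mm (1.0 is 50 mm), then the turn, a rotation vector about the world's x, y, z in rad. In form: grip dx dy dz rx ry rz; .... A call has 1 to 8 rows; each row shifts and turns the commanded pose from where the row before left it; what a row does not reach is not made up. A row lasts 1/10 s, in which the tool goes at most 50 mm and 8.59 degrees, less where a joint would pass 70% of its speed; a pose out of reach is approached as far as the arm can. A call is refused whole if a number of a shift passes 1 or a number of a turn 0.15, either way. A call with a gripper value outside its range is refused whole. The fingers move at their own pace and stop on an object; "newtons" is the grip in N (left out, the last holds). Time passes only in rows, so rows that do not move let the fingers close. It gives the time, the measured TCP pose, the force, the opening and the grip force at its end, in the units of the state.
- env.get_state(): the state, without advancing time (a new reading comes with each control period).
- env.snapshot(name): name is "scene" or "side" or "wrist"; returns the picture (420x560x3 uint8, blue, green, red); there is no depth.
- env.camera_params(name): a dict with "fx", "fy", "cx", "cy" (pixels), "world_to_cam" (4x4, takes a point from world to camera coordinates); the wrist camera has in their place "tool_from_camera" (4x4, takes a point from camera to tool coordinates, whose origin is the TCP and whose axes are the flange's). Camera axes: x right, y down, z forward; pixel columns grow to the right and rows downward; lengths in mm; the calibration is good to about 2 mm. A picture is of the moment at which its call begins: read the wrist's pose just before it. camera_params takes no time and is no camera call.
- env.finish_job(): hands the job in; it is judged then, once.
The state is a dict: "time_s": time; "q": joint angles; "qvel": joint speeds; "effort": joint torques, N m; "position": TCP position; "orientation": TCP orientation; "force": force on the tool from outside, world axes, zero at the start; "wrist_torque": the same for the moment, N m; "gripper_width": finger opening in mm; "grip_force": force on a finger pad.
Only numpy, scipy, OpenCV 4.12 (cv2) and the standard library are available. Lean on these libraries where they do the work, as an engineer would, in place of code of your own. Each camera call takes 0.05 s, during which the arm holds its last target. There are 200 camera calls.

### The job

Make up the two kits for today's distillation run from the stock in the middle of the bench. The flange kit goes on the plate with the two posts and the cup: the flange clamp over the thick post, the centring ring over the thin post, the white grease jar standing in the cup; the sampling kit goes in the block with two wells: the amber bottle in the wide well and the sample vial in the narrow one. Seat every piece fully home and upright or flat, set the jar, bottle and vial down without dropping them, and leave the glass stopper, joint clip and stir bar where they lie.

Things in the scene. Friction and masses are not known exactly. Their poses are not given: they have to be found in the camera images.
- flange_tray: Fixed grey plate 90 x 212 mm, left or right of the stock, top 8 mm above the bench; low bow handles add 12 mm at each end. Origin: centre of underside, y along its length. Long axis: y=+68 mm thick post, diameter 31, 19 high above the plate, top 6 tapered (clamp); y=0 thin post, diameter 22, 15 high, top 5 tapered (ring); y=-66 cup, 55 inside, 62 outside, 16 high (jar). All rest on the plate.
- sample_block: Fixed grey block 84 x 150 mm, 26 mm high, on the other side of the stock, with thin steel bow handles standing out 12 mm at both ends. Origin: centre of underside, y along its length. Two blind wells on its long axis, floors 7 mm above the bench (19 mm deep, mouths chamfered 2 mm): at y=+34 mm wide well, diameter 50.5 (bottle); at y=-42 narrow well, diameter 32.5 (vial).
- flange_clamp: Vacuum flange clamp of bright metal lying flat: a ring of 52 mm outside and 36 mm inside diameter, 13 mm high, with a hinge lug and a wing nut standing out along its y axis (74 mm over all along y, 54 mm along x). Origin on its underside; the ring's centre is at x = +1 mm, y = +2 mm of its own frame. Grip across the ring along its x axis. 85 g.
- centring_ring: Centring ring lying flat: metal ring with a black rubber seal round it, 41 mm outside (the metal is 36 mm, the soft seal gives way to the fingers), 27 mm bore, 8 mm high. Origin at the centre of its underside. 22 g.
- grease_jar: Short white plastic jar with a screw cap, 48 mm diameter, 51 mm high, standing. Origin at the centre of its underside. 90 g.
- amber_bottle: Brown glass bottle with a black screw cap: body 46 mm diameter up to the shoulder at about 70 mm, 93 mm high over the cap, standing. Origin at the centre of its underside. 160 g.
- vial: Small clear glass sample vial with a white ribbed cap, 28 mm diameter, 57 mm high, standing. Origin at the centre of its underside. 28 g.
- glass_stopper: Clear ground-glass stopper standing on its head among the stock, 35 mm wide, 42 mm high; belongs to no kit, leave it alone. Origin at the centre of its underside.
- joint_clip: White plastic joint clip, an open ring with two ears, 38 x 43 x 17 mm, right of the stock at the back; leave it alone. Origin on its underside.
- stir_bar: White plastic stirring bar, a small rounded rod 35 mm long and 9 mm thick, lying behind the stock; leave it alone. Origin on its underside at the middle.

How it is judged:
By the outcome, as a careful person would: the job done as asked, in the order asked, and still so for the second after the job is handed in, with the robot touching nothing.
It also fails if it takes over 120 s, if anything falls off the work surface, if the arm or the gripper's body presses on something with over 40 N, if the wrist force passes 120 N, or if a joint passes its speed limit or range.

## Working session

There is one attempt and no reset: what is moved stays moved. The work goes in short steps, Python scripts to look and compute and a tool call to move; the robot and the scene stay as the last step left them, time stands still between calls to the robot, and variables do not carry over. Pictures are saved under pics/ and viewed, at most 14 in all, crops included, and the job is handed in when it is done.

Besides the shell and the picture viewer there is one more tool, called after ">>>" as name(argument=value, ...) on one line, values as JSON. send_rows: Moves the arm, as the interface text tells. Its arguments: {"type":"object","properties":{"plan":{"type":"string"},"newtons":{"type":"number"}},"required":["plan"]}

```bash
ls; mkdir -p pics; python3 - <<'E'
from cell import env
import cv2,numpy as np
for n in("scene","side","wrist"):
    if n=="wrist": s=env.get_state(); print(s)
    cv2.imwrite(f"pics/{n}0.png",env.snapshot(n))
    print(n,{k:np.round(v,4).tolist() for k,v in env.camera_params(n).items()})
print(env.grasp_offset)
a=[cv2.imread(f"pics/{n}0.png") for n in("scene","side")]
E
```

```text
pics
scene {'fx': 503.3621, 'fy': 503.3621, 'cx': 273.9529, 'cy': 215.5254, 'world_to_cam': [[0.5582, -0.8294, 0.0209, -329.9041], [-0.5264, -0.3735, -0.7638, 341.6081], [0.6413, 0.4154, -0.6451, 953.5272], [0.0, 0.0, 0.0, 1.0]]}
side {'fx': 459.3958, 'fy': 459.3958, 'cx': 272.0579, 'cy': 208.1677, 'world_to_cam': [[0.9771, -0.2124, -0.0151, -555.6708], [-0.1168, -0.4751, -0.8722, 107.2204], [0.1781, 0.8539, -0.489, 835.0747], [0.0, 0.0, 0.0, 1.0]]}
{'time_s': 0.1, 'q': array([-1.20975512e-01,  2.76563220e-01,  1.50603342e+00, -5.47635546e-06,
        1.36065575e+00, -1.21020014e-01]), 'qvel': array([-0.00044621, -0.00168054, -0.00284745, -0.00076092, -0.00080749,
       -0.00079178]), 'effort': array([ 1.55745878e-03, -4.17697620e+01, -2.46405226e+01, -1.74112388e-04,
        5.80947395e-03,  2.85749664e-07]), 'position': array([5.74534798e+02, 6.32793836e-02, 2.30497529e+02]), 'orientation': array([ 7.07090398e-01,  7.07122677e-01, -5.13791367e-04, -6.51689844e-04]), 'force': array([ 0.33196858, -0.71345955,  0.48134095]), 'wrist_torque': array([-0.00013473,  0.00333234,  0.00122188]), 'grip_force': 0.0, 'gripper_width': 85.42736394113099}
wrist {'fx': 290.538, 'fy': 290.538, 'cx': 278.5735, 'cy': 209.5877, 'tool_from_camera': [[-0.0007, -0.957, -0.2902, 74.4688], [1.0, -0.0008, 0.0003, -0.2258], [-0.0005, -0.2902, 0.957, -142.4247], [0.0, 0.0, 0.0, 1.0]]}
18.700000000000003
```

View pics/scene0.png

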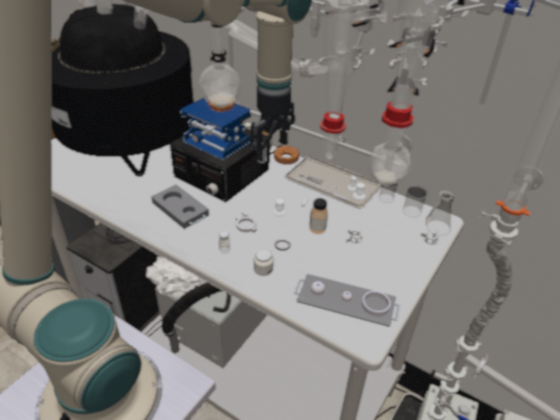

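View pics/side0.png

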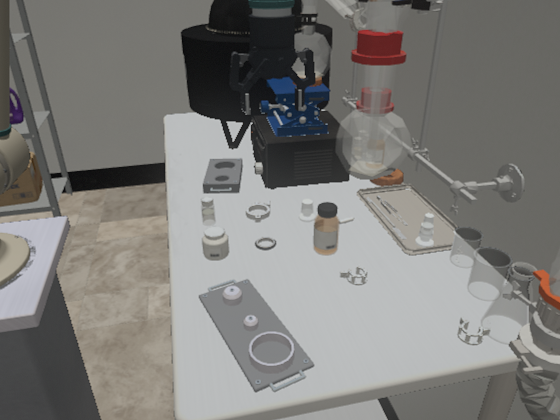

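View pics/wrist0.png

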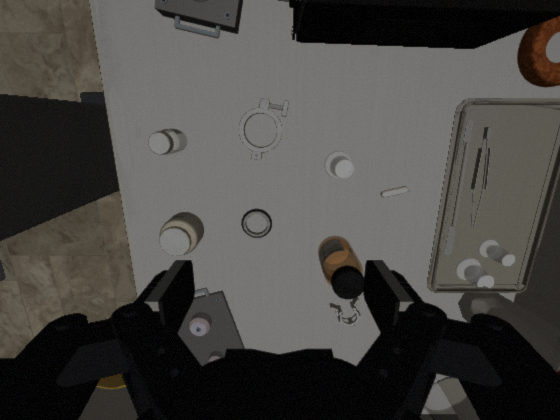

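The wrist view shows the clamp at about (261,130), ring (257,223), jar cap (175,241), vial cap (159,143), bottle cap (347,281) and thick post (199,326). The scene and side views show the tray on the right (-y) and the well block on the left, next to a black box.

```bash
cat > h.py <<'E'
import numpy as np, cv2
from scipy.spatial.transform import Rotation as R
from cell import env
P0=[574.53,0.06,230.5]; Q0=[.70709,.70712,-.00051,-.00065]
def cam(n,pos=None,q=None):
    c=env.camera_params(n); K=np.array([[c["fx"],0,c["cx"]],[0,c["fy"],c["cy"]],[0,0,1]])
    if n=="wrist":
        T=np.eye(4); T[:3,:3]=R.from_quat(q).as_matrix(); T[:3,3]=pos
        W=np.linalg.inv(T@np.array(c["tool_from_camera"]))
    else: W=np.array(c["world_to_cam"])
    return K,W
def ray(cm,px):
    K,W=cm; d=W[:3,:3].T@np.linalg.solve(K,[*px,1]); return -W[:3,:3].T@W[:3,3], d/np.linalg.norm(d)
def plane(cm,px,z):
    o,d=ray(cm,px); return o+d*(z-o[2])/d[2]
def proj(cm,p):
    K,W=cm; v=K@(W@[*p,1])[:3]; return v[:2]/v[2]
def tri(obs):
    A=np.zeros((3,3)); b=np.zeros(3); rs=[ray(*o) for o in obs]
    for o,d in rs: M=np.eye(3)-np.outer(d,d); A+=M; b+=M@o
    p=np.linalg.solve(A,b); return p,[round(float(np.linalg.norm(np.cross(p-o,d))),1) for o,d in rs]
def shot(name):
    "wrist picture with its pose stored"
    s=env.get_state(); im=env.snapshot("wrist"); cv2.imwrite(f"pics/{name}.png",im)
    np.savez(f"pics/{name}.npz",p=s["position"],q=s["orientation"]); return im
def wcam(name):
    d=np.load(f"pics/{name}.npz"); return cam("wrist",d["p"],d["q"])
E
python3 - <<'E'
from h import *
S,D,W=cam("scene"),cam("side"),cam("wrist",P0,Q0)
O=dict(jar=((264,254),(215,233),(175,241)),vial=((224,235),(208,200),(159,143)),clamp=((246,224),(258,211),(261,130)),ring=((282,245),(265,243),(257,223)),
bottle=((319,203),(327,209),(347,281)),stop=((280,203),(307,202),(342,166)),post1=((318,286),(233,289),(199,326)),post2=((347,294),(251,318),None),cup=((377,301),(272,347),None),
wellV=((187,208),(221,182),None),wellB=((173,194),(226,167),None))
for k,v in O.items():
    p,r=tri([(c,x) for c,x in zip((S,D,W),v) if x]); print(k,p.round(1),r)
E
```

```text
jar [449.7 -64.5  47.9] [2.1, 1.7, 1.2]
vial [446.6  51.8  53.3] [1.2, 1.2, 1.2]
clamp [552.4  64.2   6.5] [0.9, 0.7, 0.6]
ring [543.7 -56.3   3.3] [0.8, 1.2, 1.3]
bottle [650.5 -95.4  86.5] [0.5, 0.4, 0.3]
stop [648.5  23.1  35.7] [3.3, 2.1, 2.1]
post1 [ 460.2 -206.5   23.7] [2.8, 2.6, 1.0]
post2 [ 477.5 -273.8   22.1] [0.8, 0.8]
cup [ 495.  -338.8   25. ] [0.7, 0.7]
wellV [494.4 216.9  17.6] [7.1, 7.1]
wellB [514.8 285.2  23.4] [5.6, 5.6]
```

>>> send_rows(plan="-1 -0.3 -0.88 0 0 0 0;-1 -0.3 -0.88 0 0 0 0;-1 -0.3 -0.88 0 0 0 0;-1 -0.3 -0.88 0 0 0 0;-1 -0.3 -0.88 0 0 0 0;-1 -0.3 -0.88 0 0 0 0;-1 -0.2 -0.88 0 0 0 0;-1 0 0 0 0 0 0")

```text
time_s: 0.95
position: [473.6, -313.5, 230.8]
orientation: [0.709, 0.705, -0.001, 0.001]
force: [-0.4, 0.7, 0.1]
gripper_width: 85.6
grip_force: 0.0
```

```bash
python3 - <<'E'
from h import *
im=shot("tray"); print(env.get_state()["position"])
cv2.imwrite("pics/trayc.png",cv2.resize(im[0:290,140:460],None,fx=2,fy=2,interpolation=cv2.INTER_CUBIC))
E
```

```text
[ 474.1013735  -310.45258969  230.71018888]
```

View pics/trayc.png

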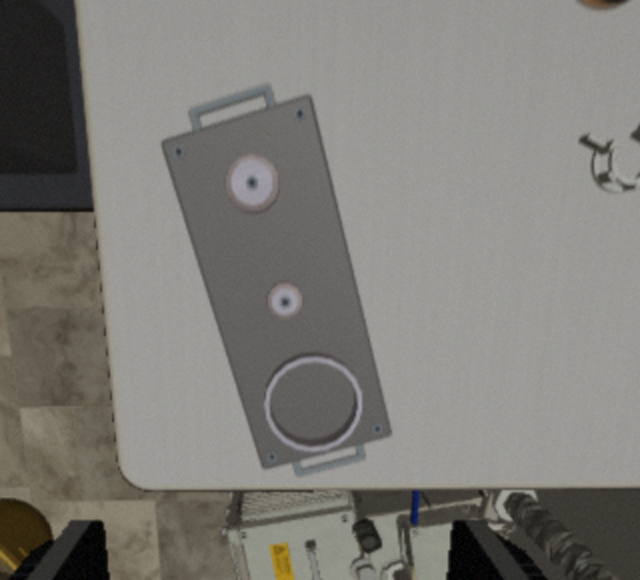

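The crop shows the tray with the thick post top at full-image (266,91), the thin post at (283,150.5), the cup rim centre at (296.7,201.5), and all four plate corners.

```bash
python3 - <<'E'
from h import *
from scipy.optimize import least_squares
c=wcam("tray"); f=lambda x,y:(140+x/2,y/2)
obs=[(f(252,182),(0,68,27)),(f(286,301),(0,0,23)),(f(313.5,403),(0,-66,24)),(f(163,143),(-45,106,8)),(f(310,97),(45,106,8)),(f(390,434),(45,-106,8)),(f(264,468),(-45,-106,8))]
def P(v,l): cs,s=np.cos(v[2]),np.sin(v[2]); return np.array([v[0]+cs*l[0]-s*l[1],v[1]+s*l[0]+cs*l[1],l[2]+(v[3] if len(v)>3 else 0)])
for n in(3,4):
    r=least_squares(lambda v:np.concatenate([proj(c,P(v,l))-p for p,l in obs]),[478,-273,.2,0][:n])
    print(r.x.round(3),r.fun.round(1)); v=r.x
    for l in((0,68,27),(0,0,23),(0,-66,24)): print(P(v,l).round(1))
S,D=cam("scene"),cam("side")
for n,a,b,i in(("post1",(318,286),(233,289),0),("post2",(347,294),(251,318),1),("cup",(377,301),(272,347),2)):
    print(n,tri([(S,a),(D,b),(c,obs[i][0])]))
E
```

```text
[ 4.78377e+02 -2.73205e+02  2.70000e-01] [ 0.2  0.3 -0.4  0.5  0.1  1.2 -1.7 -1.4  0.7 -2.4  1.7  1.5 -0.5  1.7]
[ 460.2 -207.7   27. ]
[ 478.4 -273.2   23. ]
[ 496.  -336.8   24. ]
[ 4.78385e+02 -2.73428e+02  2.70000e-01 -7.69300e+00] [ 0.5  1.2 -0.4  0.  -0.2 -0.2 -0.4 -0.1  0.4 -0.5  0.6 -0.2 -0.4 -0.3]
[ 460.3 -207.9   19.3]
[ 478.4 -273.4   15.3]
[ 496.  -337.    16.3]
post1 (array([ 459.84506313, -207.64773754,   25.2218081 ]), [2.7, 2.3, 0.5])
post2 (array([ 478.23782357, -273.06663584,   21.19708078]), [1.1, 0.9, 0.6])
cup (array([ 496.03423544, -336.91802286,   22.73599434]), [1.9, 0.8, 1.3])
```

>>> send_rows(plan="-1 0.2 0.83 -0.13 0 0 0;-1 0.2 0.83 -0.13 0 0 0;-1 0.2 0.83 -0.13 0 0 0;-1 0.2 0.83 -0.13 0 0 0;-1 0.2 0.83 -0.13 0 0 0;-1 0.2 0.83 -0.13 0 0 0;-1 0.2 0.83 -0.13 0 0 0;-1 0.1 0.8 -0.1 0 0 0")

```text
time_s: 1.8
position: [549.8, 26.0, 180.4]
orientation: [0.706, 0.708, 0.0, -0.0]
force: [0.5, -0.6, -0.0]
gripper_width: 85.5
grip_force: 0.0
```

>>> send_rows(plan="-1 0 0 0 0 0 0;-1 0 0 0 0 0 0")

```text
time_s: 2.0
position: [549.3, 24.4, 180.6]
orientation: [0.706, 0.708, -0.0, -0.0]
force: [-1.4, -0.2, 0.0]
gripper_width: 85.2
grip_force: 0.0
```

```bash
python3 - <<'E'
from h import *
im=shot("stock"); print(env.get_state()["position"],env.get_state()["orientation"])
cv2.imwrite("pics/stockc.png",cv2.resize(im[0:300,90:490],None,fx=2,fy=2,interpolation=cv2.INTER_CUBIC))
E
```

```text
[549.54342602  23.19047583 180.76411202] [ 7.06404619e-01  7.07808158e-01 -3.54234111e-04 -1.55691191e-05]
```

View pics/stockc.png

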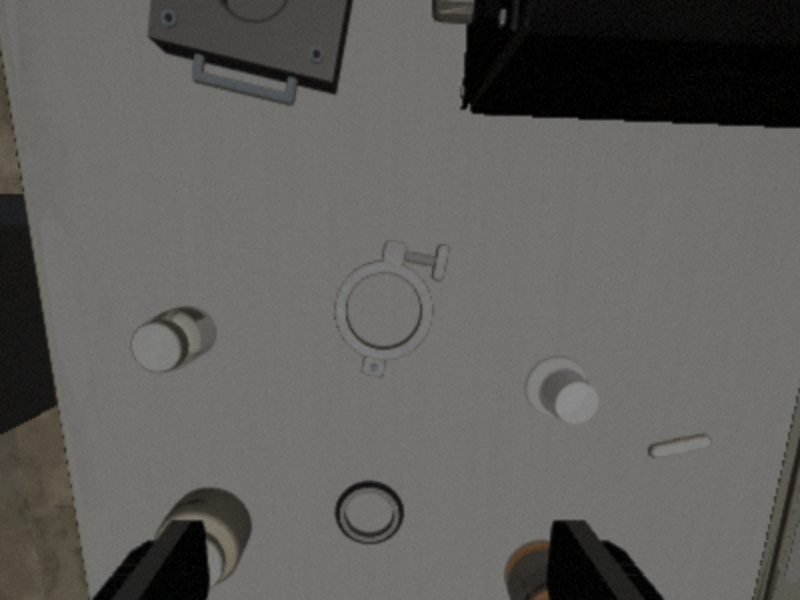

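The crop shows the clamp ring at crop (384,310), with its lugs at (395,252) and (374,366). The vial cap is at (157,345), the ring at (370,512), and the box's near-left foot corner is about (468,110).

```bash
python3 - <<'E'
from h import *
W=cam("wrist",[575.0,0,231.3],[.7071,.7071,0,0]); V=cam("wrist",[549.9,22.6,180.8],[.7071,.7071,0,0])
S,D=cam("scene"),cam("side")
f=lambda x,y:(90+x/2,y/2)
for n,a,b,z in(("clamp",(261,130),(384,310),13),("ring",(257,223),(370,512),5),("vial",(159,143),(157,345),57)):
    print(n,tri([(W,a),(V,f(*b))]),plane(V,f(*b),z).round(1),plane(W,a,z).round(1))
print("jar",plane(W,(175,241),51),"bottle",plane(W,(347,281),93))
a,b=plane(V,f(395,252),13),plane(V,f(374,366),13); print("clampaxis",np.arctan2(*(a-b)[:2]),a,b)
print("box",plane(V,f(468,110),0),plane(V,f(525,30),90))
for p in((150,40),(335,93)): print("block corner",plane(V,f(*p),0 if p[0]>300 else 26))
E
```

```text
clamp (array([553.829997  ,  64.50438603,  20.81263881]), [0.7, 0.7]) [553.4  63.2  13. ] [553.9  64.7  13. ]
ring (array([545.99260239, -53.64873557,  12.8566172 ]), [0.5, 0.5]) [545.4 -57.8   5. ] [545.8 -56.2   5. ]
vial (array([450.39617063,  53.12723092,  63.25946423]), [0.3, 0.3]) [448.3  52.1  57. ] [447.6  52.6  57. ]
jar [450.5634594  -62.67297767  51.        ] bottle [649.45827972 -92.13619788  93.        ]
clampaxis 0.18142102548497221 [558.9796532   92.63352992  13.        ] [548.07094974  33.1654585   13.        ]
box [595.34623723 160.7371172    0.        ] [601.38185745 168.09564663  90.        ]
block corner [448.53297774 183.79818247  26.        ]
block corner [528.94077711 168.37289367   0.        ]
```

>>> send_rows(plan="-1 0.07 0.4 0 0 0 -0.09;-1 0 0.4 -0.4 0 0 -0.09;-1 0 0 -0.6 0 0 0;-1 0 0 -0.6 0 0 0;-1 0 0 -0.6 0 0 0;-1 0 0 -0.5 0 0 0;-1 0 0 -0.3 0 0 0;-1 0 0 0 0 0 0")

```text
time_s: 2.85
position: [551.7, 61.1, 28.9]
orientation: [0.768, 0.64, -0.002, -0.001]
force: [0.2, -0.0, -0.0]
gripper_width: 85.4
grip_force: 0.0
```

>>> send_rows(plan="-1 0 0 -0.3 0 0 0;-1 0 0 -0.2 0 0 0;-1 0 0 -0.13 0 0 0;-1 0 0 0 0 0 0")

```text
time_s: 3.25
position: [553.2, 62.1, -1.0]
orientation: [0.768, 0.64, -0.0, -0.0]
force: [-0.7, -0.0, 0.1]
gripper_width: 85.1
grip_force: 0.0
```

>>> send_rows(plan="0 0 0 0 0 0 0;0.3 0 0 0 0 0 0;0.6 0 0 0 0 0 0;0.6 0 0 0 0 0 0;0.6 0 0 0 0 0 0", newtons=40)

```text
time_s: 3.75
position: [554.0, 62.5, 0.2]
orientation: [0.768, 0.641, 0.001, 0.0]
force: [-0.3, 1.3, 6.5]
gripper_width: 51.3
grip_force: 42.3
```

>>> send_rows(plan="0.6 0 0 0.4 0 0 0;0.6 0 0 0.8 0 0 0;0.6 0 0 0.8 0 0 0;0.6 -0.2 -0.6 0 0 0 0;0.6 -0.25 -0.75 0 0 0 0;0.6 -0.25 -0.75 0 0 0 0;0.6 -0.25 -0.75 0 0 0 0;0.6 -0.25 -0.75 0 0 0 0")

```text
time_s: 4.55
position: [492.7, -118.7, 99.2]
orientation: [0.768, 0.641, 0.0, 0.0]
force: [0.1, -0.4, -1.4]
gripper_width: 50.8
grip_force: 42.3
```

>>> send_rows(plan="0.6 -0.25 -0.75 -0.2 0 0 0;0.6 -0.25 -0.7 -0.4 0 0 0;0.6 -0.17 -0.38 -0.4 0 0 0;0.6 0 0 0 0 0 0;0.6 0 0 0 0 0 0")

```text
time_s: 5.05
position: [459.6, -208.9, 49.0]
orientation: [0.768, 0.64, 0.0, -0.001]
force: [-0.0, 0.5, -1.0]
gripper_width: 51.1
grip_force: 42.3
```

```bash
python3 - <<'E'
from h import *
im=shot("c1"); print(env.get_state()["position"],env.get_state()["gripper_width"])
cv2.imwrite("pics/c1c.png",cv2.resize(im[190:400,140:420],None,fx=2.8,fy=2.8,interpolation=cv2.INTER_CUBIC))
E
```

```text
[ 460.3869557  -208.60585729   49.55735389] 51.40833787326112
```

View pics/c1c.png

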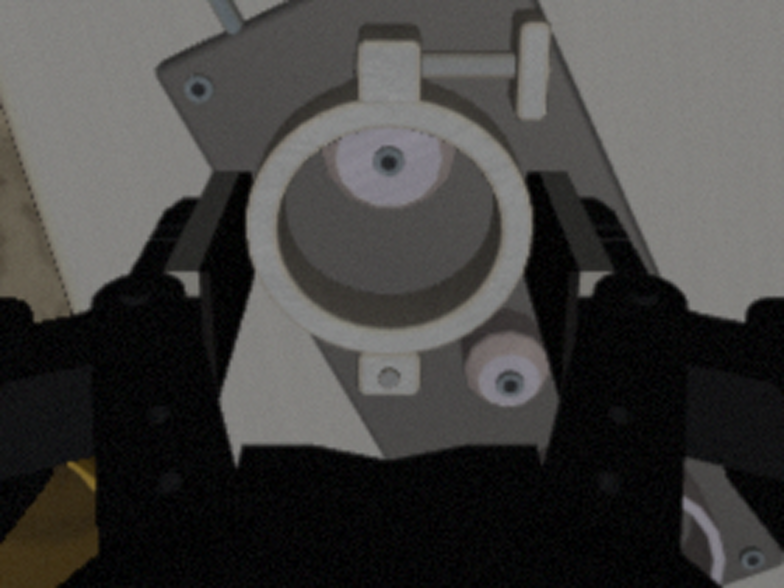

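The held clamp's ring is centred at crop (389,225). The thick post top shows through it at (388.5,160), so it is lined up side to side; I'll compute the offset along the pads.

```bash
python3 - <<'E'
from h import *
c=cam("wrist",[460.0,-208.9,49.3],R.from_rotvec([0,0,-.18])*R.from_quat([.7071,.7071,0,0]) and (R.from_rotvec([0,0,-.18])*R.from_quat([.7071,.7071,0,0])).as_quat())
f=lambda x,y:(140+x/2.8,190+y/2.8)
a=plane(c,f(389,225),63); b=plane(c,f(388.5,160),27); print(a,b,b-a)
a=plane(c,f(389,101),63); b=plane(c,f(389,350),63); print(a,b,np.linalg.norm(a-b))
b1=plane(c,f(389,349),63);print(plane(c,f(389,208),27))
E
```

```text
[ 460.59345822 -204.9315382    63.        ] [ 459.87592505 -208.58331233   27.        ] [ -0.71753317  -3.65177413 -36.        ]
[ 464.76741707 -182.03419516   63.        ] [ 455.94720157 -230.41979432   63.        ] 49.18294834122713
[ 457.88354572 -220.12700812   27.        ]
```

```bash
python3 - <<'E'
from h import *
q=(R.from_rotvec([0,0,-.18])*R.from_quat([.7071,.7071,0,0])).as_quat()
c=cam("wrist",[460.0,-208.9,49.3],q)
f=lambda x,y:(140+x/2.8,190+y/2.8)
for dz in(6,7.7):
    a=plane(c,f(389,101),63-dz); b=plane(c,f(389,350),63-dz); p=plane(c,f(388.5,160),27-dz); m=(a+b)/2
    print(np.linalg.norm(a-b),m,p,(p-m)[:2])
E
```

```text
51.47541382882555 [ 459.76744438 -209.51777584   57.        ] [ 459.39743864 -211.24073362   21.        ] [-0.37000574 -1.72295779]
52.12494571697843 [ 459.60031598 -210.45016382   55.3       ] [ 459.26186749 -211.99366966   19.3       ] [-0.33844849 -1.54350584]
```

>>> send_rows(plan="0.6 0 -0.03 0 0 0 0;0.6 0 0 -0.3 0 0 0;0.6 0 0 -0.2 0 0 0;0.6 0 0 -0.15 0 0 0;0.6 0 0 -0.1 0 0 0;0.6 0 0 0 0 0 0")

```text
time_s: 5.7
position: [459.8, -210.0, 11.2]
orientation: [0.768, 0.641, -0.0, -0.001]
force: [0.1, -0.9, -0.6]
gripper_width: 51.0
grip_force: 42.3
```

>>> send_rows(plan="0.6 0 0 -0.04 0 0 0;0.6 0 0 -0.03 0 0 0;0.6 0 0 0 0 0 0")

```text
time_s: 6.0
position: [460.1, -210.6, 8.4]
orientation: [0.768, 0.641, 0.0, 0.0]
force: [0.3, -0.4, -1.2]
gripper_width: 50.7
grip_force: 42.3
```

>>> send_rows(plan="0.6 0 0 -0.02 0 0 0;0.6 0 0 0 0 0 0;0.6 0 0 0 0 0 0")

```text
time_s: 6.3
position: [460.2, -210.6, 8.2]
orientation: [0.768, 0.641, 0.0, 0.0]
force: [-0.7, 0.6, 5.5]
gripper_width: 51.0
grip_force: 42.9
```

>>> send_rows(plan="0 0 0 0 0 0 0;-0.6 0 0 0 0 0 0;-1 0 0 0 0 0 0;-1 0 0 0 0 0 0;-1 0 0 0.8 0 0 0;-1 0 0 0.8 0 0 0;-1 0 0 0.4 0 0 0;-1 0 0 0 0 0 0")

```text
time_s: 7.1
position: [462.2, -211.8, 110.4]
orientation: [0.768, 0.641, 0.001, 0.004]
force: [0.7, -1.2, 0.6]
gripper_width: 85.2
grip_force: 0.0
```

>>> send_rows(plan="-1 0.34 0.6 0 0 0 0.1;-1 0.34 0.6 0 0 0 0.1;-1 0.34 0.6 0 0 0 0.1;-1 0.34 0.6 -0.1 0 0 0.1;-1 0.35 0.67 -0.4 0 0 0.05;-1 0 0 -0.5 0 0 0;-1 0 0 -0.4 0 0 0;-1 0 0 -0.2 0 0 0")

```text
time_s: 7.9
position: [543.4, -56.1, 24.3]
orientation: [0.605, 0.796, -0.001, -0.003]
force: [-0.0, 0.3, -0.8]
gripper_width: 85.3
grip_force: 0.0
```

>>> send_rows(plan="-1 0 0 -0.3 0 0 0;-1 0 0 -0.15 0 0 0;-1 0 0 -0.09 0 0 0;-1 0 0 0 0 0 0")

```text
time_s: 8.3
position: [545.2, -57.2, -0.0]
orientation: [0.606, 0.796, -0.0, -0.0]
force: [-0.4, -0.0, -0.5]
gripper_width: 85.5
grip_force: 0.0
```

>>> send_rows(plan="0 0 0 0 0 0 0;0.4 0 0 0 0 0 0;0.8 0 0 0 0 0 0;0.8 0 0 0 0 0 0;0.8 0 0 0 0 0 0;0.8 0 0 0 0 0 0", newtons=30)

```text
time_s: 8.9
position: [545.9, -57.1, 1.2]
orientation: [0.606, 0.796, 0.0, 0.001]
force: [-0.7, -0.8, 5.7]
gripper_width: 35.5
grip_force: 29.7
```

>>> send_rows(plan="0.8 0 0 0.3 0 0 0;0.8 0 0 0.8 0 0 0;0.8 0 0 0.8 0 0 0;0.8 -0.2 -0.7 0 0 0 0;0.8 -0.25 -0.8 0 0 0 0;0.8 -0.25 -0.8 0 0 0 0;0.8 -0.25 -0.8 -0.1 0 0 0;0.8 -0.25 -0.8 -0.3 0 0 0")

```text
time_s: 9.7
position: [486.0, -254.1, 76.5]
orientation: [0.605, 0.796, 0.0, 0.002]
force: [1.3, -0.1, -0.4]
gripper_width: 35.7
grip_force: 30.1
```

>>> send_rows(plan="0.8 -0.14 -0.43 -0.5 0 0 0;0.8 0 0 0 0 0 0;0.8 0 0 0 0 0 0;0.8 0 0 0 0 0 0")

```text
time_s: 10.1
position: [479.1, -272.8, 51.0]
orientation: [0.605, 0.796, 0.0, 0.0]
force: [0.6, 0.0, -0.3]
gripper_width: 35.7
grip_force: 30.2
```

```bash
python3 - <<'E'
from h import *
im=shot("r1"); print(env.get_state()["position"],env.get_state()["gripper_width"])
cv2.imwrite("pics/r1c.png",cv2.resize(im[190:400,140:420],None,fx=2.8,fy=2.8,interpolation=cv2.INTER_CUBIC))
E
```

```text
[ 479.40096314 -272.71156414   51.20163137] 35.14860119539388
```

View pics/r1c.png

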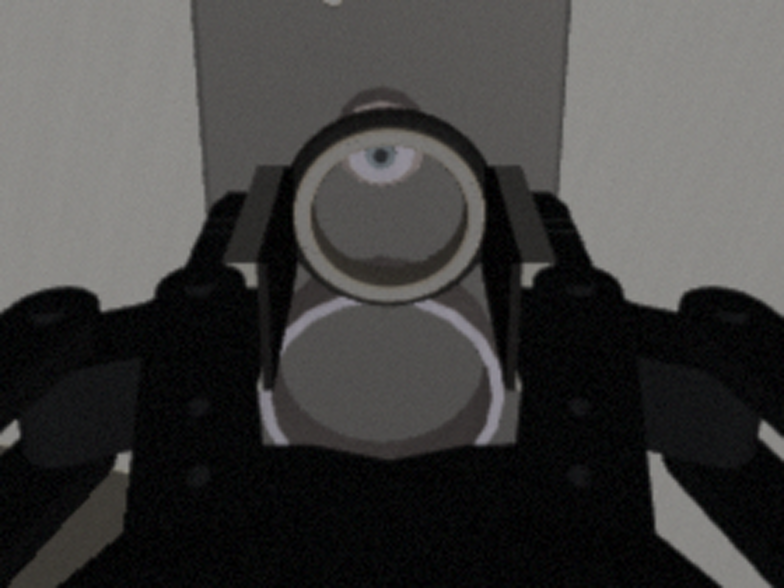

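The ring's metal is centred at crop (390,215) and the thin post's dot is at (380,156), so there is about a 2 mm side offset to correct.

```bash
python3 - <<'E'
from h import *
q=(R.from_rotvec([0,0,.27])*R.from_quat([.7071,.7071,0,0])).as_quat()
c=cam("wrist",[478.7,-273.3,50.6],q)
f=lambda x,y:(140+x/2.8,190+y/2.8)
for dz in(6,7.7):
    zt=58.3-dz
    a=plane(c,f(390,128),zt); b=plane(c,f(390,302),zt); p=plane(c,f(380.5,156),23-dz); m=(a+b)/2
    l,r=plane(c,f(294,212),zt),plane(c,f(486,212),zt)
    print(np.linalg.norm(a-b),np.linalg.norm(l-r),m,(l+r)/2,p,(p-m)[:2])
E
```

```text
37.22213463999169 36.86880961558509 [ 479.27312578 -274.17747099   52.3       ] [ 478.93205368 -272.94127941   52.3       ] [ 477.94436777 -277.37554212   17.        ] [-1.32875802 -3.19807114]
37.67178697518257 37.314193699536716 [ 479.52104339 -275.05531365   50.6       ] [ 479.17585105 -273.80418858   50.6       ] [ 478.12973552 -278.10822912   15.3       ] [-1.39130787 -3.05291547]
```

>>> send_rows(plan="0.8 -0.03 -0.06 0 0 0 0;0.8 0 0 -0.3 0 0 0;0.8 0 0 -0.2 0 0 0;0.8 0 0 -0.1 0 0 0;0.8 0 0 0 0 0 0")

```text
time_s: 10.65
position: [476.6, -275.9, 19.7]
orientation: [0.605, 0.796, 0.0, -0.001]
force: [0.2, -0.3, -0.0]
gripper_width: 35.6
grip_force: 30.2
```

>>> send_rows(plan="0.8 0 0 -0.1 0 0 0;0.8 0 0 -0.06 0 0 0;0.8 0 0 0 0 0 0")

```text
time_s: 10.95
position: [476.8, -276.4, 12.0]
orientation: [0.606, 0.796, 0.0, -0.0]
force: [-0.0, -0.5, -0.3]
gripper_width: 35.6
grip_force: 30.2
```

Below the taper with no contact force. I'll seat it.

>>> send_rows(plan="0.8 0 0 -0.04 0 0 0;0.8 0 0 -0.03 0 0 0;0.8 0 0 0 0 0 0;0.8 0 0 0 0 0 0")

```text
time_s: 11.35
position: [477.2, -276.7, 9.2]
orientation: [0.606, 0.796, 0.0, 0.0]
force: [-0.2, 0.8, 4.0]
gripper_width: 35.6
grip_force: 30.5
```

>>> send_rows(plan="0.4 0 0 0 0 0 0;-0.4 0 0 0 0 0 0;-1 0 0 0 0 0 0;-1 0 0 0 0 0 0;-1 0 0 0.5 0 0 0;-1 0 0 0.9 0 0 0;-1 0 0 1 0 0 0;-1 0 0 0 0 0 0")

```text
time_s: 12.15
position: [481.1, -279.5, 135.5]
orientation: [0.605, 0.796, 0.0, 0.007]
force: [0.8, -0.4, -0.4]
gripper_width: 85.7
grip_force: 0.0
```

```bash
python3 - <<'E'
from h import *
W=cam("wrist",[575.0,0,231.3],[.7071,.7071,0,0]); V=cam("wrist",[549.9,22.6,180.8],[.7071,.7071,0,0])
S,D=cam("scene"),cam("side")
for dz in(0,7):
  print("jar",plane(W,(175,241),51-dz),"bottle",plane(W,(347,281),93-dz),"vial",plane(W,(159,143),57-dz),plane(V,(168.5,172.5),57-dz), "ring",plane(V,(275,256),5-dz))
for n,a,b,z in(("jar",(264,254),(215,233),51),("bottle",(319,203),(327,209),93),("vial",(224,235),(208,200),57)): print(n,plane(S,a,z),plane(D,b,z))
cv2.imwrite("pics/scene1.png",cv2.resize(env.snapshot("scene")[190:340,200:410],None,fx=3.5,fy=3.5,interpolation=cv2.INTER_CUBIC))
E
```

```text
jar [450.68583912 -62.68406982  51.        ] bottle [649.60007042 -92.14564179  93.        ] vial [447.7019587   52.63371244  57.        ] [448.44918341  52.15071705  57.        ] ring [545.55757144 -57.76712822   5.        ]
jar [447.9912219  -65.65982951  44.        ] bottle [651.46220126 -96.30121971  86.        ] vial [444.8903503   52.15018447  50.        ] [445.78385467  50.96855397  50.        ] ring [545.4638113  -61.17393275  -2.        ]
jar [449.8425122  -65.54890763  51.        ] [448.48899232 -72.41435269  51.        ]
bottle [643.8276025  -98.65708329  93.        ] [ 646.43246819 -107.05203638   93.        ]
vial [442.72854843  47.66550911  57.        ] [447.39758613  45.71380592  57.        ]
```

View pics/scene1.png

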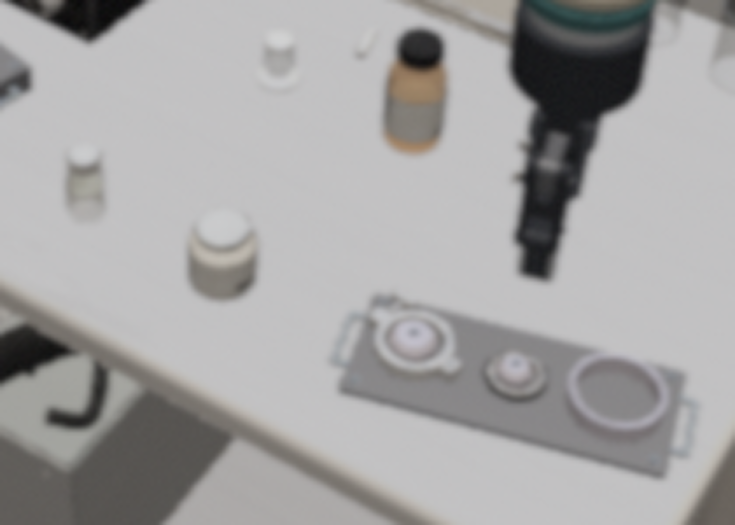

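The clamp sits flat over the thick post and the ring flat over the thin post. Next is the jar.

>>> send_rows(plan="-1 -0.11 0.85 0 0 0 0;-1 -0.11 0.85 0 0 0 0;-1 -0.11 0.85 0 0 0 0;-1 -0.11 0.85 0 0 0 0;-1 -0.11 0.85 0 0 0 0;-1 0 0 -0.3 0 0 0;-1 0 0 -0.5 0 0 0;-1 0 0 -0.3 0 0 0")

```text
time_s: 13.0
position: [447.5, -62.8, 71.4]
orientation: [0.605, 0.796, -0.001, -0.002]
force: [0.8, -0.2, 0.2]
gripper_width: 85.7
grip_force: 0.0
```

>>> send_rows(plan="-1 0 0 -0.5 0 0 0;-1 0 0 -0.4 0 0 0;-1 0 0 -0.18 0 0 0;-1 0 0 0 0 0 0;0 0 0 0 0 0 0;0.4 0 0 0 0 0 0;0.4 0 0 0 0 0 0;0.4 0 0 0 0 0 0", newtons=35)

```text
time_s: 13.8
position: [450.3, -64.3, 20.9]
orientation: [0.605, 0.796, 0.0, 0.001]
force: [-0.8, 0.2, 6.0]
gripper_width: 47.1
grip_force: 36.0
```

>>> send_rows(plan="0.4 0 0 0 0 0 0;0.6 0 0 0.2 0 0 0;0.6 0 0 0.5 0 0 0;0.6 0 0 0.7 0 0 0;0.6 0 0 0 0 0 0;0.6 0 0 0 0 0 0")

```text
time_s: 14.4
position: [449.9, -64.1, 90.7]
orientation: [0.605, 0.796, 0.0, 0.001]
force: [-0.3, -0.2, -2.4]
gripper_width: 46.9
grip_force: 36.3
```

>>> send_rows(plan="0.6 0.15 -0.91 0 0 0 0;0.6 0.15 -0.91 0 0 0 0;0.6 0.15 -0.91 0 0 0 0;0.6 0.15 -0.91 0 0 0 0;0.6 0.15 -0.91 0 0 0 0;0.6 0.17 -0.94 0 0 0 0;0.6 0 0 -0.3 0 0 0;0.6 0 0 -0.3 0 0 0")

```text
time_s: 15.2
position: [494.8, -339.9, 57.8]
orientation: [0.607, 0.795, 0.0, -0.001]
force: [-1.7, 0.0, -2.2]
gripper_width: 47.3
grip_force: 36.3
```

>>> send_rows(plan="0.6 0 0 0 0 0 0;0.6 0 0 0 0 0 0")

```text
time_s: 15.4
position: [494.7, -337.7, 58.6]
orientation: [0.606, 0.796, 0.0, -0.002]
force: [-0.2, -0.1, -0.0]
gripper_width: 47.4
grip_force: 36.3
```

```bash
python3 - <<'E'
from h import *
im=shot("j1"); print(env.get_state()["position"],env.get_state()["gripper_width"])
cv2.imwrite("pics/j1c.png",cv2.resize(im[190:400,140:420],None,fx=2.8,fy=2.8,interpolation=cv2.INTER_CUBIC))
E
```

```text
[ 495.32766908 -338.0386981    59.41954166] 46.8635414151496
```

View pics/j1c.png

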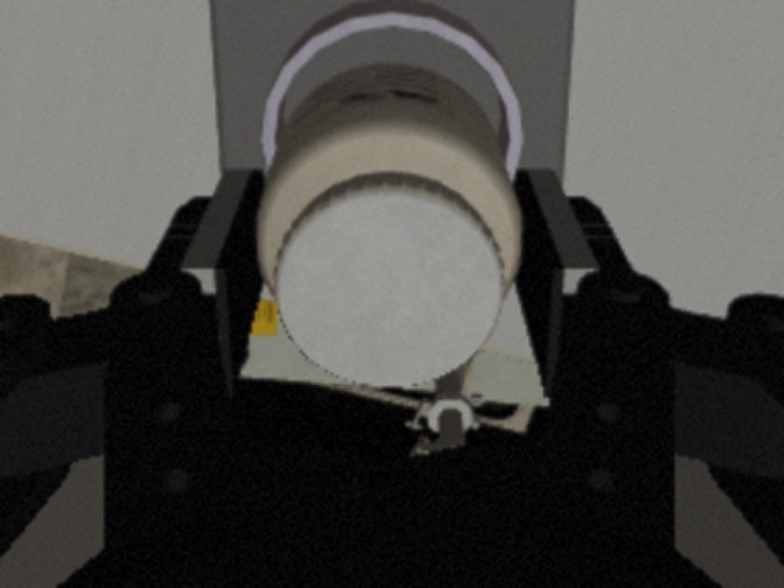

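The cup rim's far edge is at crop (393,12), with rim sides at x≈262 and 523. The held jar's cap is centred at (389,288) and its far bottom edge is near (392,64).

```bash
python3 - <<'E'
from h import *
q=(R.from_rotvec([0,0,.27])*R.from_quat([.7071,.7071,0,0])).as_quat()
c=cam("wrist",[495.4,-338.4,59.3],q)
u=np.array([-np.sin(.27),np.cos(.27),0])
f=lambda x,y:(140+x/2.8,190+y/2.8)
for dz in(0,4,7):
    e=plane(c,f(393,12),24-dz)-31*u; j=plane(c,f(392,64),39.5-dz)-24*u
    a=plane(c,f(389,190),90.5-dz);b=plane(c,f(389,387),90.5-dz); l,r=plane(c,f(276,285),90.5-dz),plane(c,f(503,285),90.5-dz)
    print(dz,"cup",e[:2].round(1),"jarbot",j[:2].round(1),"cap",((a+b)/2)[:2].round(1),np.linalg.norm(a-b),np.linalg.norm(l-r))
E
```

```text
0 cup [ 496.5 -338.4] jarbot [ 496.4 -338.9] cap [ 495.  -336.6] 35.35295971661562 35.4775651924838
4 cup [ 496.8 -339.4] jarbot [ 496.7 -340.1] cap [ 495.7 -339.1] 36.62436850743432 36.75345520633657
7 cup [ 497.1 -340.1] jarbot [ 497. -341.] cap [ 496.2 -341. ] 37.57792510054833 37.710372716726056
```

>>> send_rows(plan="0.6 0.01 0.01 -0.2 0 0 0;0.6 0 0 -0.2 0 0 0;0.6 0 0 -0.1 0 0 0;0.6 0 0 0 0 0 0;0.6 0 0 0 0 0 0")

```text
time_s: 15.95
position: [496.0, -337.9, 34.7]
orientation: [0.605, 0.796, 0.0, -0.0]
force: [-0.3, -0.4, -0.5]
gripper_width: 47.0
grip_force: 36.3
```

>>> send_rows(plan="0.6 0 0 -0.06 0 0 0;0.6 0 0 -0.04 0 0 0;0.6 0 0 -0.03 0 0 0;0.6 0 0 0 0 0 0;0.6 0 0 0 0 0 0")

```text
time_s: 16.45
position: [496.1, -338.1, 28.9]
orientation: [0.606, 0.796, 0.0, 0.0]
force: [-2.2, 1.2, 4.8]
gripper_width: 47.0
grip_force: 36.4
```

>>> send_rows(plan="0.2 0 0 0 0 0 0;-0.3 0 0 0 0 0 0;-1 0 0 0 0 0 0;-1 0 0 0 0 0 0;-1 0 0 0.4 0 0 0;-1 0 0 0.8 0 0 0;-1 0 0 1 0 0 0;-1 0 0 0 0 0 0")

```text
time_s: 17.25
position: [499.8, -341.2, 145.3]
orientation: [0.605, 0.796, -0.0, 0.007]
force: [0.9, 0.2, -0.6]
gripper_width: 85.7
grip_force: 0.0
```

>>> send_rows(plan="-1 0.44 0.7 0 0 0 0;-1 0.44 0.7 0 0 0 -0.1;-1 0.44 0.7 0 0 0 -0.1;-1 0.44 0.7 0 0 0 -0.1;-1 0.44 0.7 0 0 0 -0.1;-1 0.44 0.7 0 0 0 -0.06;-1 0.44 0.68 0 0 0 0;-1 0 0 0 0 0 0")

```text
time_s: 18.05
position: [652.5, -89.3, 137.5]
orientation: [0.769, 0.639, 0.001, -0.0]
force: [-0.1, -0.3, 0.2]
gripper_width: 85.4
grip_force: 0.0
```

>>> send_rows(plan="-1 0 0 0 0 0 0;-1 0 0 0 0 0 0")

```text
time_s: 18.25
position: [649.3, -94.7, 137.8]
orientation: [0.771, 0.637, -0.001, -0.0]
force: [-0.3, 0.5, 0.1]
gripper_width: 85.4
grip_force: 0.0
```

```bash
python3 - <<'E'
from h import *
im=shot("b1"); print(env.get_state()["position"],env.get_state()["orientation"])
cv2.imwrite("pics/b1c.png",cv2.resize(im[150:420,80:480],None,fx=2,fy=2,interpolation=cv2.INTER_CUBIC))
E
```

```text
[649.30994658 -95.06629911 137.97587459] [ 7.71331423e-01  6.36433522e-01 -4.35177054e-04 -1.34342800e-04]
```

View pics/b1c.png

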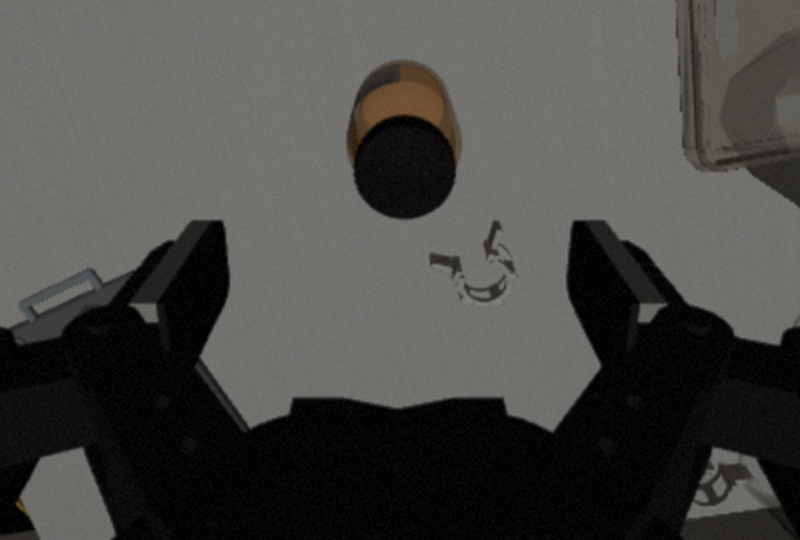

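The bottle cap is centred at crop (405,167), which is (282.5,233.5) in the full image. It lies between the fingers, and the joint clip is clear below it.

```bash
python3 - <<'E'
from h import *
q=(R.from_rotvec([0,0,-.19])*R.from_quat([.7071,.7071,0,0])).as_quat()
c=cam("wrist",[649.7,-94.5,138],q)
for dz in(0,4,7): print(plane(c,(282.5,233.5),93-dz))
print(plane(c,(315,288),10))
E
```

```text
[652.15053396 -94.63826882  93.        ]
[651.90961609 -96.20211882  89.        ]
[651.72892769 -97.37500632  86.        ]
[ 669.46752097 -194.41460262   10.        ]
```

>>> send_rows(plan="-1 0.04 -0.03 -0.2 0 0 0;-1 0 0 -0.5 0 0 0;-1 0 0 -0.5 0 0 0;-1 0 0 -0.4 0 0 0;-1 0 0 -0.3 0 0 0;-1 0 0 -0.19 0 0 0;-1 0 0 0 0 0 0;-1 0 0 0 0 0 0")

```text
time_s: 19.1
position: [652.2, -96.1, 34.1]
orientation: [0.771, 0.637, 0.0, 0.0]
force: [0.1, -0.0, 0.3]
gripper_width: 85.4
grip_force: 0.0
```

>>> send_rows(plan="-0.3 0 0 0 0 0 0;0 0 0 0 0 0 0;0.4 0 0 0 0 0 0;0.4 0 0 0 0 0 0;0.4 0 0 0 0 0 0;0.4 0 0 0 0 0 0", newtons=40)

```text
time_s: 19.7
position: [652.5, -95.6, 34.8]
orientation: [0.771, 0.637, 0.0, 0.001]
force: [-1.6, 0.6, 5.4]
gripper_width: 45.1
grip_force: 41.0
```

>>> send_rows(plan="0.6 0 0 0.2 0 0 0;0.6 0 0 0.5 0 0 0;0.6 0 0 0.8 0 0 0;0.6 0 0 0.7 0 0 0;0.6 0 0 0 0 0 0;0.6 0 0 0 0 0 0")

```text
time_s: 20.3
position: [652.1, -95.5, 144.6]
orientation: [0.771, 0.637, 0.0, 0.001]
force: [-0.9, 0.3, -1.3]
gripper_width: 45.2
grip_force: 41.1
```

>>> send_rows(plan="0.6 -0.43 0.5 0 0 0 0;0.6 -0.43 0.74 0 0 0 0;0.6 -0.43 0.74 0 0 0 0;0.6 -0.43 0.74 0 0 0 0;0.6 -0.43 0.74 0 0 0 0;0.6 -0.43 0.74 0 0 0 0;0.6 -0.43 0.74 0 0 0 0;0.6 0 0.24 0 0 0 0")

```text
time_s: 21.1
position: [496.2, 166.0, 141.7]
orientation: [0.77, 0.638, -0.003, -0.003]
force: [-0.3, -0.3, -1.6]
gripper_width: 45.1
grip_force: 41.3
```

>>> send_rows(plan="0.6 0 0 0 0 0 0;0.6 0 0 0 0 0 0;0.6 0 0 0 0 0 0")

```text
time_s: 21.4
position: [502.1, 162.3, 143.2]
orientation: [0.771, 0.636, -0.001, 0.0]
force: [-0.9, -0.3, -1.2]
gripper_width: 45.2
grip_force: 41.3
```

```bash
python3 - <<'E'
from h import *
im=shot("k1"); print(env.get_state()["position"],env.get_state()["orientation"])
cv2.imwrite("pics/k1c.png",cv2.resize(im[0:300,90:490],None,fx=2,fy=2,interpolation=cv2.INTER_CUBIC))
E
```

```text
[502.12067631 162.22034786 143.35928816] [ 7.71516142e-01  6.36209612e-01 -4.03695572e-04  9.59463042e-05]
```

View pics/k1c.png

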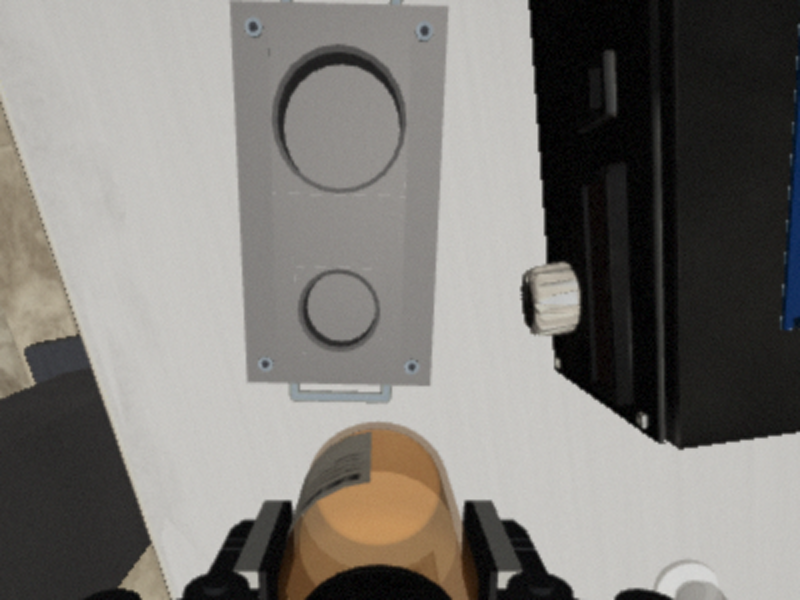

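The block shows its wide well mouth at crop (339,118.5), narrow well at (339,308.5), and all four top corners. The knob and box are well to the right.

```bash
python3 - <<'E'
from h import *
from scipy.optimize import least_squares
q=(R.from_rotvec([0,0,-.19])*R.from_quat([.7071,.7071,0,0])).as_quat()
c=cam("wrist",[501.9,162.8,143.6],q); f=lambda x,y:(90+x/2,y/2)
obs=[(f(339,118.5),(0,34,26)),(f(339,308.5),(0,-42,26)),(f(232,3),(-42,75,26)),(f(448,6),(42,75,26)),(f(431,385),(42,-75,26)),(f(248,383),(-42,-75,26))]
def P(v,l): cs,s=np.cos(v[2]),np.sin(v[2]); return np.array([v[0]+cs*l[0]-s*l[1],v[1]+s*l[0]+cs*l[1],l[2]+(v[3] if len(v)>3 else 0)])
for n in(3,4):
    r=least_squares(lambda v:np.concatenate([proj(c,P(v,l))-p for p,l in obs]),[503,250,-.19,0][:n]); v=r.x
    print(v.round(3),r.fun.round(1),P(v,obs[0][1]).round(1),P(v,obs[1][1]).round(1))
print("knob",plane(c,f(523,300),40),"box",plane(c,f(553,370),0),plane(c,f(680,445),90))
# bottle: far bottom edge, z of bottle bottom = 110
print("bottle bottom far edge",plane(c,f(377,423),109.5-0),plane(c,f(377,423),103))
E
```

```text
[ 5.02733e+02  2.51957e+02 -2.09000e-01] [ 0.3  1.2  0.3  1.2 -1.  -1.2  0.3 -0.4  0.1  0.   0.1 -0.6] [509.8 285.2  26. ] [494.  210.9  26. ]
[ 5.02693e+02  2.52113e+02 -2.09000e-01 -1.14900e+00] [ 0.3  1.3  0.3  0.9 -0.7 -0.8  0.1 -0.  -0.1 -0.4  0.2 -1. ] [509.7 285.4  24.9] [494.  211.   24.9]
knob [571.10629993 202.10414855  40.        ] box [590.82420203 159.36048053   0.        ] [608.9199098  147.57849248  90.        ]
bottle bottom far edge [505.29282945 182.14344545 109.5       ] [504.91187538 180.1626332  103.        ]
```

>>> send_rows(plan="0.6 0.05 0.7 0 0 0 0;0.6 0.06 0.9 0 0 0 0;0.6 0.06 0.86 0 0 0 0;0.6 0 0 -0.3 0 0 0;0.6 0 0 -0.5 0 0 0;0.6 0 0 -0.4 0 0 0;0.6 0 0 -0.2 0 0 0;0.6 0 0 0 0 0 0")

```text
time_s: 22.25
position: [509.6, 285.2, 72.2]
orientation: [0.771, 0.636, -0.002, -0.0]
force: [0.0, 0.6, -1.2]
gripper_width: 45.3
grip_force: 41.3
```

>>> send_rows(plan="0.6 0 0 0 0 0 0;0.6 0 0 0 0 0 0")

```text
time_s: 22.45
position: [511.2, 286.5, 75.0]
orientation: [0.771, 0.637, 0.001, 0.0]
force: [0.6, 0.2, -1.9]
gripper_width: 45.1
grip_force: 41.3
```

```bash
python3 - <<'E'
from h import *
im=shot("k2"); print(env.get_state()["position"],env.get_state()["orientation"])
cv2.imwrite("pics/k2c.png",cv2.resize(im[150:360,140:420],None,fx=2.8,fy=2.8,interpolation=cv2.INTER_CUBIC))
E
```

```text
[511.09003902 286.60711931  75.06242604] [7.71145825e-01 6.36657238e-01 1.22719895e-03 4.14090095e-04]
```

View pics/k2c.png

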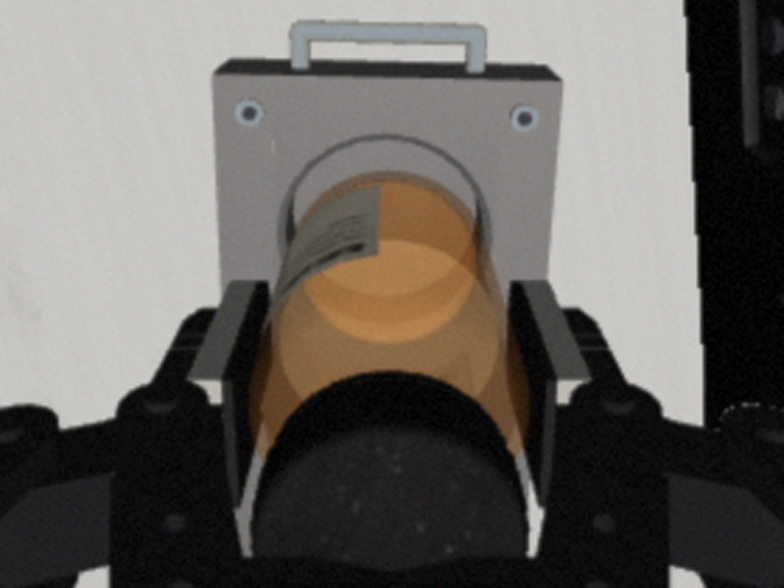

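The well's far rim is at crop (386,134), the block's far top corners are at (213,74) and (562,82), and the bottle's far bottom edge is at (388,172). It looks nearly centred.

```bash
python3 - <<'E'
from h import *
q=(R.from_rotvec([0,0,-.19])*R.from_quat([.7071,.7071,0,0])).as_quat()
c=cam("wrist",[510.6,286.6,74.5],q); f=lambda x,y:(140+x/2.8,150+y/2.8)
u=np.array([np.sin(.2),np.cos(.2),0])
for dz in(0,4,7):
    w1=plane(c,f(388,77),26-dz)-41*u; w2=plane(c,f(386,134),26-dz)-26.5*u
    L,Rr=plane(c,f(213,74),26-dz),plane(c,f(562,82),26-dz)
    b=plane(c,f(388,172),41-dz)
    print(dz,"well by edge",w1[:2].round(1),"by rim",w2[:2].round(1),"bottle r23",(b-23*u)[:2].round(1),"r21.5",(b-21.5*u)[:2].round(1),np.linalg.norm(L-Rr))
E
```

```text
0 well by edge [509.5 284.6] by rim [509.3 285.2] bottle r23 [509.5 283.6] r21.5 [509.8 285.1] 82.86825227902199
4 well by edge [509.4 283.9] by rim [509.1 284.2] bottle r23 [509.3 282.4] r21.5 [509.6 283.9] 84.60439332407974
7 well by edge [509.3 283.3] by rim [508.9 283.4] bottle r23 [509.1 281.5] r21.5 [509.4 283. ] 85.90649910787286
```

>>> send_rows(plan="0.6 -0.005 0.015 -0.1 0 0 0;0.6 0 0 -0.15 0 0 0;0.6 0 0 -0.08 0 0 0;0.6 0 0 0 0 0 0;0.6 0 0 0 0 0 0")

```text
time_s: 23.0
position: [509.7, 287.2, 57.0]
orientation: [0.771, 0.637, -0.0, -0.0]
force: [0.1, -0.0, -1.3]
gripper_width: 45.0
grip_force: 41.3
```

>>> send_rows(plan="0.6 0 0 -0.06 0 0 0;0.6 0 0 -0.06 0 0 0;0.6 0 0 0 0 0 0")

```text
time_s: 23.3
position: [509.4, 287.1, 50.9]
orientation: [0.771, 0.637, -0.0, -0.0]
force: [0.6, 0.3, -1.9]
gripper_width: 45.2
grip_force: 41.3
```

>>> send_rows(plan="0.6 0 0 -0.08 0 0 0;0.6 0 0 -0.06 0 0 0;0.6 0 0 -0.03 0 0 0;0.6 0 0 0 0 0 0;0.6 0 0 0 0 0 0")

```text
time_s: 23.8
position: [509.8, 287.2, 42.8]
orientation: [0.771, 0.637, 0.0, 0.0]
force: [0.1, -0.5, -0.7]
gripper_width: 45.3
grip_force: 41.3
```

>>> send_rows(plan="0.6 0 0 -0.02 0 0 0;0.6 0 0 -0.02 0 0 0;0.6 0 0 0 0 0 0;0.6 0 0 0 0 0 0")

```text
time_s: 24.2
position: [510.0, 287.4, 41.8]
orientation: [0.771, 0.637, 0.0, 0.0]
force: [-1.1, -0.6, 6.1]
gripper_width: 44.9
grip_force: 41.8
```

>>> send_rows(plan="0.2 0 0 0 0 0 0;-0.3 0 0 0 0 0 0;-1 0 0 0 0 0 0;-1 0 0 0 0 0 0;-1 0 0 0.4 0 0 0;-1 0 0 0.8 0 0 0;-1 0 0 1 0 0 0;-1 0 0 0 0 0 0")

```text
time_s: 25.0
position: [514.3, 289.2, 157.7]
orientation: [0.771, 0.637, 0.007, 0.002]
force: [-0.5, 0.2, -0.1]
gripper_width: 85.6
grip_force: 0.0
```

>>> send_rows(plan="-1 -0.25 -0.94 0 0 0 0;-1 -0.25 -0.94 0 0 0 0;-1 -0.25 -0.94 0 0 0 0;-1 -0.25 -0.94 0 0 0 0;-1 -0.25 -0.94 0 0 0 0;-1 0 0 -0.4 0 0 0;-1 0 0 -0.6 0 0 0;-1 0 0 -0.5 0 0 0")

```text
time_s: 25.8
position: [447.1, 51.5, 74.9]
orientation: [0.772, 0.636, 0.0, 0.0]
force: [0.4, 0.3, 0.2]
gripper_width: 85.2
grip_force: 0.0
```

>>> send_rows(plan="-1 0 0 -0.5 0 0 0;-1 0 0 -0.35 0 0 0;-1 0 0 -0.2 0 0 0;-1 0 0 0 0 0 0;0 0 0 0 0 0 0;0.3 0 0 0 0 0 0;0.6 0 0 0 0 0 0;0.8 0 0 0 0 0 0", newtons=25)

```text
time_s: 26.6
position: [447.7, 52.2, 24.0]
orientation: [0.771, 0.637, 0.001, 0.001]
force: [-0.0, 0.0, -0.6]
gripper_width: 28.0
grip_force: 0.1
```

>>> send_rows(plan="0.8 0 0 0 0 0 0;0.8 0 0 0 0 0 0;0.8 0 0 0.2 0 0 0;0.8 0 0 0.5 0 0 0;0.8 0 0 0.7 0 0 0;0.8 0 0 0 0 0 0;0.8 0 0 0 0 0 0")

```text
time_s: 27.3
position: [447.8, 52.2, 94.3]
orientation: [0.771, 0.637, 0.001, 0.001]
force: [0.5, 0.6, -0.3]
gripper_width: 26.8
grip_force: 24.7
```

>>> send_rows(plan="0.8 0.2 0.7 0 0 0 0;0.8 0.25 0.85 0 0 0 0;0.8 0.25 0.85 0 0 0 0;0.8 0.24 0.78 0 0 0 0;0.8 0 0 -0.3 0 0 0;0.8 0 0 -0.3 0 0 0;0.8 0 0 0 0 0 0;0.8 0 0 0 0 0 0")

```text
time_s: 28.1
position: [493.3, 210.9, 62.3]
orientation: [0.771, 0.637, -0.001, -0.001]
force: [-0.2, 0.6, 0.4]
gripper_width: 26.8
grip_force: 24.7
```

>>> send_rows(plan="0.8 0 0 0 0 0 0;0.8 0 0 0 0 0 0")

```text
time_s: 28.3
position: [494.7, 211.0, 63.9]
orientation: [0.771, 0.637, 0.001, 0.0]
force: [-0.4, 0.4, -0.1]
gripper_width: 27.1
grip_force: 24.7
```

```bash
python3 - <<'E'
from h import *
im=shot("v1"); print(env.get_state()["position"],env.get_state()["orientation"])
cv2.imwrite("pics/v1c.png",cv2.resize(im[150:360,140:420],None,fx=2.8,fy=2.8,interpolation=cv2.INTER_CUBIC))
E
```

```text
[494.72613859 211.05943771  63.97759534] [7.71160293e-01 6.36640687e-01 5.94447312e-04 2.89781152e-04]
```

View pics/v1c.png

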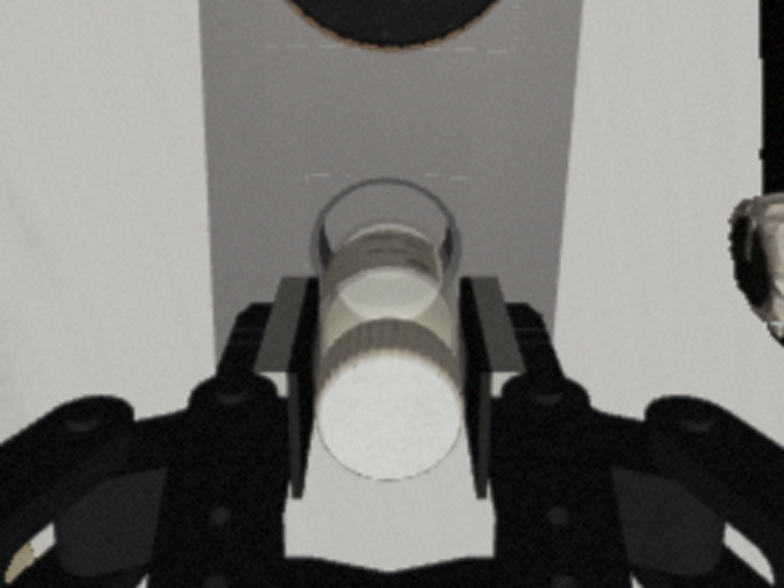

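The narrow well's far rim is at crop (386,180) with sides at 310 and 462. The vial's far bottom edge is about (387,225), and the cap is centred at (389,416).

```bash
python3 - <<'E'
from h import *
q=(R.from_rotvec([0,0,-.19])*R.from_quat([.7071,.7071,0,0])).as_quat()
c=cam("wrist",[494.5,211.2,63.6],q); f=lambda x,y:(140+x/2.8,150+y/2.8)
u=np.array([np.sin(.2),np.cos(.2),0])
for dz in(0,4,7):
    w=plane(c,f(386,180),26-dz)-18.2*u; l,r=plane(c,f(310,240),26-dz),plane(c,f(462,240),26-dz)
    b=plane(c,f(387,225),40.3-dz)
    a,e=plane(c,f(389,351),97-dz),plane(c,f(389,480),97-dz); print(dz,"well",w[:2].round(1),((l+r)/2)[:2].round(1),np.linalg.norm(l-r).round(1),"vial r14",(b-14*u)[:2].round(1),"r12.5",(b-12.5*u)[:2].round(1),"cap",((a+e)/2)[:2].round(1),np.linalg.norm(a-e).round(1))
E
```

```text
0 well [493.3 209.9] [494.1 213. ] 36.1 vial r14 [493.3 208.3] r12.5 [493.6 209.8] cap [494.5 212.2] 22.9
4 well [493.1 208.6] [493.8 211.4] 36.9 vial r14 [493.  206.8] r12.5 [493.3 208.3] cap [494.  209.5] 23.8
7 well [492.9 207.7] [493.5 210.2] 37.5 vial r14 [492.8 205.7] r12.5 [493.1 207.2] cap [493.6 207.5] 24.4
```

>>> send_rows(plan="0.8 -0.005 0.015 -0.1 0 0 0;0.8 0 0 -0.15 0 0 0;0.8 0 0 -0.1 0 0 0;0.8 0 0 0 0 0 0;0.8 0 0 0 0 0 0")

```text
time_s: 28.85
position: [493.8, 211.9, 45.4]
orientation: [0.771, 0.637, -0.0, -0.0]
force: [-0.2, 0.7, 0.1]
gripper_width: 26.8
grip_force: 24.7
```

>>> send_rows(plan="0.8 0 0 -0.08 0 0 0;0.8 0 0 -0.08 0 0 0;0.8 0 0 -0.06 0 0 0;0.8 0 0 0 0 0 0;0.8 0 0 0 0 0 0")

```text
time_s: 29.35
position: [494.0, 212.0, 34.7]
orientation: [0.771, 0.637, -0.0, -0.0]
force: [-0.4, -0.5, -0.5]
gripper_width: 26.6
grip_force: 24.7
```

>>> send_rows(plan="0.8 0 0 -0.04 0 0 0;0.8 0 0 -0.03 0 0 0;0.8 0 0 0 0 0 0;0.8 0 0 0 0 0 0")

```text
time_s: 29.75
position: [494.0, 212.0, 31.3]
orientation: [0.771, 0.637, 0.0, 0.0]
force: [-0.3, -0.1, 0.7]
gripper_width: 26.9
grip_force: 24.7
```

>>> send_rows(plan="0.8 0 0 -0.02 0 0 0;0.8 0 0 0 0 0 0;0.8 0 0 0 0 0 0")

```text
time_s: 30.05
position: [494.1, 212.1, 31.0]
orientation: [0.771, 0.637, 0.0, 0.0]
force: [-2.3, -0.4, 5.0]
gripper_width: 26.7
grip_force: 25.1
```

>>> send_rows(plan="0.5 0 0 0 0 0 0;0 0 0 0 0 0 0;-0.6 0 0 0 0 0 0;-0.6 0 0 0 0 0 0;-0.6 0 0 0.4 0 0 0;-0.6 0 0 0.8 0 0 0;-0.6 0 0 1 0 0 0;-0.6 0 0 0.5 0 0 0")

```text
time_s: 30.85
position: [495.8, 212.5, 169.1]
orientation: [0.771, 0.637, 0.003, 0.001]
force: [1.1, -1.4, 0.4]
gripper_width: 68.2
grip_force: 0.0
```

>>> send_rows(plan="-0.6 0 -0.5 0 0 0 0;-0.6 0 -0.5 0 0 0 0;-0.6 0 0 0 0 0 0;-0.6 0 0 0 0 0 0")

```text
time_s: 31.25
position: [494.0, 161.9, 165.2]
orientation: [0.771, 0.636, 0.0, -0.0]
force: [-0.5, 0.1, 0.2]
gripper_width: 68.0
grip_force: 0.0
```

```bash
python3 - <<'E'
from h import *
w=env.snapshot("wrist"); s=env.snapshot("side")
a=cv2.resize(w[0:300,60:500],(400,273)); t=cv2.resize(s[140:400,160:440],None,fx=1.45,fy=1.45,interpolation=cv2.INTER_CUBIC)[:377]
h=max(a.shape[0],t.shape[0]); pad=lambda i:cv2.copyMakeBorder(i,0,h-i.shape[0],0,0,cv2.BORDER_CONSTANT)
cv2.imwrite("pics/end.png",np.hstack([pad(a),pad(t)])[:, :800])
E
```

```text
(no output)
```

View pics/end.png

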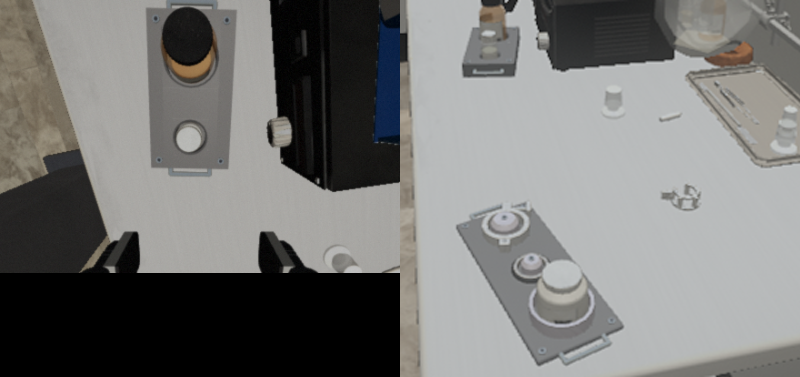

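The bottle and vial stand upright in their wells. The clamp and ring lie flat on their posts, and the jar stands in the cup. The stopper, clip and stir bar are where they lay.

```bash
python3 -c "
from cell import env
print(env.finish_job())"
```

```text
the job is handed in; nothing more can be done
None
```

Both kits are made up and handed in: the final pictures show all five pieces seated, and the glass stopper, joint clip and stir bar were left where they lay.

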